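# Clear the filling dock, then plug, twist and hold a refill canister

### The arm

A 6-joint arm with a two-finger parallel gripper is mounted at the origin on the work surface. World frame = base frame: x ahead of the robot, y to its left, z up, the work surface at z = 0. Lengths are in m, angles in rad, forces in N, time in s.
With the tool pointing down it reaches from about 0.35 to 0.875 m from the base axis. Payload 4.2 kg.
Tool frame: the origin (TCP) lies between the finger pads; the fingertips stand 11 mm ahead of it and the grasp point (between the pads) lies 8 mm behind it; z points along the fingers, y is the direction in which the jaws open and shut (so a half turn about z gives the same grasp; the last joint's range is limited). The gripper opens to 85 mm and grips with 20 to 120 N. Pads are 22 mm wide; open, the fingers measure 114 mm over their backs; the gripper's body (76 mm by 85 mm) begins 54 mm behind the grasp point. The pads swing forward as they close: fully open they stand 13 mm farther back than shut.
Start: joints at [1.407, 0.385, 0.008, 0, -1.194, -0.259], TCP at [0.256, 0.57, 0.242] pointing down, gripper open.
Joint ranges: [-3.14, 3.14], [-1.21, 2.06], [-1.07, 1.41], [-3.16, 2.05], [-2.99, -0.16], [-3.1, 3.1]. Speed limits (rad/s): [2.79, 2.79, 3.14, 3.14, 3.14, 3.14].

### API

Orientations are given as a 3x3 rotation matrix whose columns are the frame's x, y, z axes.
In Python, from plant import status, cams, bot gives the robot as it stands. The module is installed in compiled form; this text tells all that it offers.
- The arm moves only by the shell command python3 -m jog 'ROWS' [FORCE]. ROWS is JSON, a list of rows, each a list of 3 entries, a list of its own where there are three numbers: the closure in counts, from 0 (fully open) to 255 (shut), then the shift along the world's x, y, z in mm, then the turn, a rotation vector about the world's x, y, z in rad. A call has 1 to 8 rows; each row is the pose to reach, as a shift and turn from the pose measured when the call began; what a row does not reach only later rows make up. A row lasts 1/10 s, in which the tool goes at most 50 mm and 8.59 degrees, less where a joint would pass 70% of its speed; a pose out of reach is approached as far as the arm can. A call with a gripper value outside its range is refused whole. The fingers move at their own pace and stop on an object; FORCE is the grip in N (left out, the last holds). Time passes only in rows, so rows that repeat a pose let the fingers close. It gives the time, the measured TCP pose, the force and the opening at its end, in the units of the state.
- status.state(): the state, without advancing time (a new reading comes with each control period).
- cams.grab_frame(name): name is "scene" or "top" or "wrist"; returns a dict with "frame" (420x560x3 uint8, red, green, blue), "z_map" (420x560 float32, m along the optical axis (not along the pixel's ray), 0 where there is no reading), "K" (3x3 intrinsics, pixels), "R" (3x3) and "t" (3): a world point X has camera coordinates R X + t. Camera axes: x right, y down, z forward; pixel columns grow to the right and rows downward; lengths in m; the calibration is good to about 2 mm. The wrist camera is an equidistant fisheye: a pixel r from the principal point sees the ray r / f radians off the axis. A picture is of the moment at which its call begins.
- bot.sign_off(): hands the job in, once; it reports no verdict.
The state is a dict: "time_s": time; "qpos": joint angles; "qd": joint speeds; "effort": joint torques, N m; "eef_pos": TCP position; "tcp_rot": TCP orientation; "wrist_force": force on the tool from outside, world axes, zero at the start; "torque": the same for the moment, N m; "finger_gap": finger opening in m.
Only numpy, scipy, OpenCV 4.12 (cv2) and the standard library are available. Lean on these libraries where they do the work, as an engineer would, in place of code of your own. Each camera call takes 0.05 s, during which the arm holds its last target.

### The job

Take the spatula off the filling dock and lay it flat in the metal tray, parallel to the one already there and with its blade the same way. Then take the black canister from its wooden holder, push it straight down into the dock's slot until its gold shoulder sits on the brass plate, and twist it a quarter turn clockwise (seen from above) against the return spring. Finish while still gripping it there, upright, pushed in and fully twisted, because it springs back if let go; leave the dropper bottle, the cream jar and the other spatula undisturbed.

Things in the scene. Friction and masses are not known exactly. Their poses are not given: they have to be found in the camera images.
- dock_slot (a point): Filling dock, fixed: black box 100 x 100 mm, 46 mm high, brass top plate 8 mm thick. This point is the centre of the slot's mouth on the plate's top. The slot is 52 mm along this point's x, 17 mm along y; z up. Below is a sprung white floor, 16 mm under the plate's top when free, with four steel posts forming a 16.5 mm wide groove in line with the slot; they turn with the floor
- dock_plunger (a joint): How far the dock's sprung floor is pushed down, m: 0 free, 0.008 when the canister's shoulder sits on the plate. The spring gives 4 N at 0 and 8 N at 0.008. With the lug turned under the plate it cannot rise above about 0.004
- dock_turn (a joint): Turn of the dock's rotor, rad: 0 at rest (groove in line with the slot), growing clockwise seen from above to its stop at 1.5 (a quarter turn). The lug turns it with about 0.1 rad of play; the return spring gives 0.05 N m at 0, 0.2 N m at 1.5. It can be turned only once the lug is pushed below the plate (floor down 4 mm or more)
- canister_mid (a point): Centre of the black body of the refill canister (0.22 kg, flat-sided, white blank labels): body 50 mm along x, 34 mm along y, 70 mm high; z up. Under the body are a gold shoulder (54 x 40 mm, 8 mm high; underside 43 mm below this point), a stem and a cross lug (see canister)
- holder: Wooden holder fixed to the counter, 100 x 70 mm, 36 mm high, in which the canister starts upright, shoulder on the holder's top, lug in its 24 mm deep pocket (lift over 30 mm to clear); origin at the centre of its underside
- spatula_grip (a point): Spatula that starts lying across the top of the dock, 0.05 kg, 150 mm long: wooden handle 100 mm long, 12 mm wide, 10 mm high, then a flat steel blade 50 mm long, 22 mm wide, 4 mm thick. x runs along it towards the blade, z is up. This point is on the handle, 5 mm above its underside, 65 mm from the handle's end and 85 mm from the blade's tip
- spatula_tip (a point): The tip of that spatula's blade, 2 mm above its underside
- fellow_grip (a point): The same point on the other, identical spatula, which lies in the tray (a bystander: leave it there)
- tray: Shallow aluminium tray fixed to the counter, 190 mm along x, 138 mm along y, walls 4 mm thick and 12 mm high, floor 4 mm thick; the origin is the centre of its underside, z up. The other spatula lies along the tray's x, blade to +x, at y = +32 mm; the free half is at y = -32 mm
- dropper: Amber dropper bottle with gold cap, 36 mm across, 85 mm high, standing; origin at the centre of its underside (bystander)
- cream: White cream jar, 54 mm across, 42 mm high, standing; origin at the centre of its underside (bystander)
- canister: The same canister; this origin is the centre of the lug's underside, 67 mm below canister_mid, same axes. Steel cross lug 46 mm along x, 12 mm along y, 12 mm high (lowest 4 mm only 40 x 8 mm), then a round stem 14 mm thick, 12 mm long, up to the shoulder. It enters the slot with its x along the slot's x, either way round
- spatula: The same spatula; this origin is on its underside, 10 mm nearer to the blade than spatula_grip
Things that resemble listed ones, but are neither listed nor needed, are in the scene too. Leave any green or pink look-alike of the canister alone.

How it is judged:
On the way, in this order (a step that is already met when the one before it is completed fails the run):
1. the spatula lies flat in the tray, parallel to the other one and the same way round, let go and at rest (z of spatula_grip in the frame of tray below 0.013 m and y of spatula_grip in the frame of tray between -0.068 and 0.068 m and x of spatula_grip in the frame of tray between -0.06 and 0.04 m and x of spatula_tip in the frame of tray above 0.04 m and angle between the x axis of spatula_grip and the x axis of fellow_grip, either way round below 0.25 rad and angle between spatula_grip's own z axis and vertical below 0.1 rad and contact force between the fingers and spatula below 0.2 N and linear speed of spatula below 0.02 m/s), for 0.2 s.
2. the canister is pushed fully down into the dock, not yet twisted (horizontal distance between canister_mid and dock_slot below 0.012 m and angle between canister_mid's own z axis and vertical below 0.15 rad and value of joint dock_plunger above 0.0055 m and value of joint dock_turn below 0.5 rad), for 0.05 s.
At the end, for the whole second after the job is handed in: Canister gripped (over 2 N) upright (0.15 rad) in the dock, shoulder under 6.5 mm above the plate, floor pushed over 2.5 mm, rotor turned over 1.2 rad; spatula flat in the tray, released, at rest, within 0.25 rad of parallel to the other, blade the same way (all of step 1 and horizontal distance between canister_mid and dock_slot below 0.012 m and angle between canister_mid's own z axis and vertical below 0.15 rad and value of joint dock_turn above 1.2 rad and value of joint dock_plunger above 0.0025 m and z of canister_mid in the frame of dock_slot below 0.0495 m and contact force between the fingers and canister above 2 N); the arm keeps its last pose, push and grip.
It fails at once if a bystander (dropper bottle, cream jar, other spatula) is moved over 30 mm or tipped (distance of any of dropper, cream, fellow_grip from where it was at the start of the episode above 0.03 m or angle between any of dropper, cream's own z axis and vertical above 0.5 rad).
It also fails if it takes over 59 s, if anything falls off the work surface, if the arm or the gripper's body presses on something with over 40 N, if the wrist force passes 120 N, or if a joint passes its speed limit or range.

## Working session

There is one attempt and no reset: what is moved stays moved. The work goes in short steps, Python scripts to look and compute and a shell command to move; the robot and the scene stay as the last step left them, time stands still between calls to the robot, and variables do not carry over. Pictures are saved under pics/ and viewed, and the job is handed in when it is done.

```bash
mkdir -p pics
python3 - <<'E'
from plant import status,cams,bot
import cv2
s=status.state()
for k,v in s.items(): print(k,v)
for n in ["scene","top","wrist"]:
    g=cams.grab_frame(n); cv2.imwrite(f"pics/a_{n}.png",g["frame"][:,:,::-1])
    print(n,g["K"],g["R"],g["t"], g["z_map"].min(),g["z_map"].max())
    import numpy as np; np.savez(f"a_{n}.npz",**g)
E
```

```text
time_s 0.0
qpos [ 1.40658932e+00  3.85571992e-01  6.62659867e-03 -5.39463318e-04
 -1.19402522e+00 -2.58646076e-01]
qd [-8.73606705e-05 -6.86262685e-04  5.88234068e-04  8.06740064e-04
  2.08634034e-04  3.26539903e-04]
effort [ 7.40584692e-04 -3.92286229e+01  1.88398612e+01  4.18615490e+00
 -4.66428770e-03  7.49506825e-06]
eef_pos [0.25619098 0.56945363 0.24120656]
tcp_rot [[ 9.11840190e-01 -4.10544448e-01 -8.50298930e-04]
 [-4.10545323e-01 -9.11837860e-01 -2.06298941e-03]
 [ 7.16140911e-05  2.23020290e-03 -9.99997511e-01]]
wrist_force [-0.19421457  0.03424105 -0.70175897]
torque [-0.03568426 -0.06305228 -0.00568293]
finger_gap 0.08515233907048095
scene [[492.10274684   0.         273.89375491]
 [  0.         492.10274684 202.3853936 ]
 [  0.           0.           1.        ]] [[ 0.80961111  0.58695141  0.00423014]
 [ 0.39607841 -0.54098348 -0.74192908]
 [-0.43318789  0.60234949 -0.67046502]] [-0.40744741 -0.17072782  1.46405215] 0.0 3.99248
top [[473.35976375   0.         284.61389088]
 [  0.         473.35976375 219.54054632]
 [  0.           0.           1.        ]] [[ 0.02434603 -0.99935796  0.02628573]
 [-0.99657601 -0.0263397  -0.0783739 ]
 [ 0.07901594 -0.02428763 -0.99657744]] [-0.07203893  0.53133653  1.13374987] 0.0 2.0512557
wrist [[325.1922621    0.         280.22843314]
 [  0.         325.1922621  209.09241415]
 [  0.           0.           1.        ]] [[-0.41077039 -0.91173592  0.00229982]
 [-0.87259724  0.39386564  0.28886661]
 [-0.26427589  0.11665103 -0.95736659]] [ 0.62338854 -0.03792483  0.37988866] 0.0 1.0119939
```

View pics/a_scene.png

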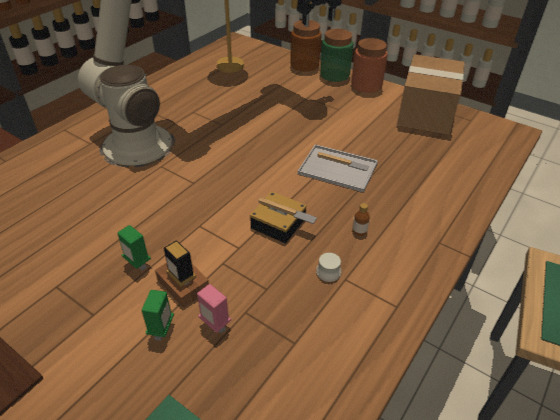

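View pics/a_top.png

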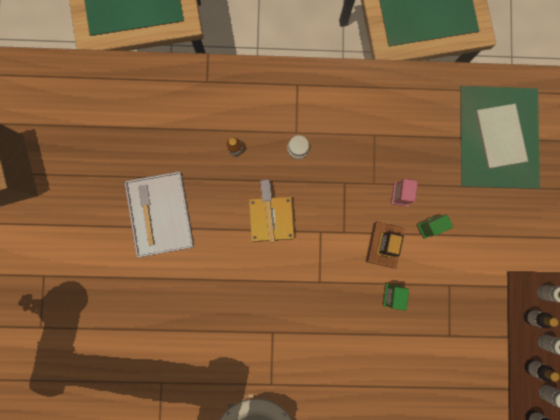

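View pics/a_wrist.png

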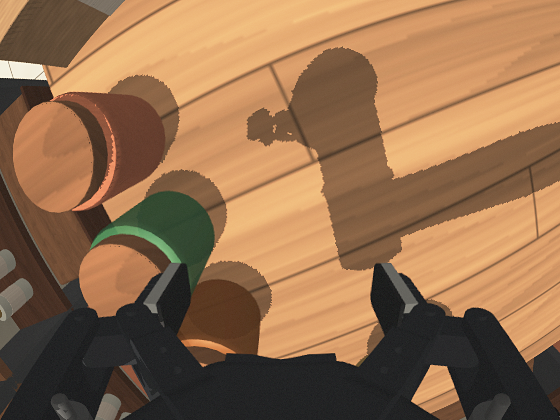

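```bash
cat > h.py <<'E'
import numpy as np,cv2
def cloud(g):
    K,R,t=g["K"],g["R"],g["t"]; z=g["z_map"]; h,w=z.shape
    u,v=np.meshgrid(np.arange(w),np.arange(h))
    c=np.stack([(u-K[0,2])/K[0,0]*z,(v-K[1,2])/K[1,1]*z,z],-1)
    return (c-t)@R   # R^T (c-t)
def ray(g,u,v,h):
    K,R,t=g["K"],g["R"],g["t"]
    d=R.T@np.array([(u-K[0,2])/K[0,0],(v-K[1,2])/K[1,1],1.0]); o=-R.T@t
    return o+d*(h-o[2])/d[2]
E
python3 - <<'E'
from h import *
g=dict(np.load("a_top.npz")); P=cloud(g); f=g["frame"]
def crop(u0,v0,u1,v1,n,s): 
    c=cv2.resize(f[v0:v1,u0:u1,::-1],None,fx=s,fy=s,interpolation=cv2.INTER_CUBIC); cv2.imwrite(n,c)
crop(110,120,330,270,"pics/b1.png",3.6); crop(350,170,470,320,"pics/b2.png",4)
hsv=cv2.cvtColor(f,cv2.COLOR_RGB2HSV)
for n,(u0,v0,u1,v1) in dict(dock=(235,170,310,250),tray=(115,165,200,265),can=(360,210,415,280)).items():
    Q=P[v0:v1,u0:u1].reshape(-1,3); print(n,np.round(np.histogram(Q[:,2],bins=np.arange(-.01,.16,.005))[0]))
E
```

```text
dock [  93 2201 1707   34    3    2    4   35   35    8  574  968  194  119
    2    0    0    0    0    0    0    0    0    0    0    0    0    0
    0    0    0    0    0]
tray [ 103 2688 3984 1175  443   67    1    0    0    0    0    0    0    0
    0    0    0    0    0    0    0    0    0    0    0    0    0    0
    0    0    0    0    0]
can [  29 1353 1108   49   20   17   19   26  268  392   57   20    6   13
   12   11    7   11   13    6   21   10   12   31  227   87    0    0
    0    0    0    0    0]
```

View pics/b1.png

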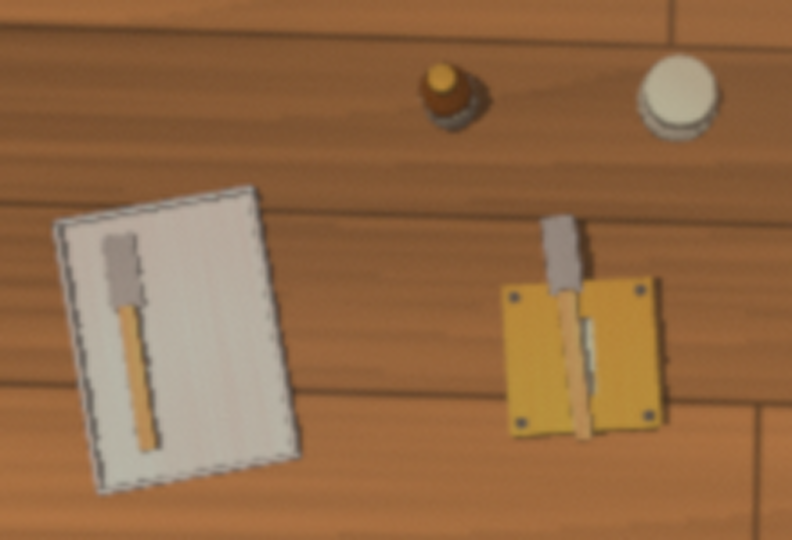

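View pics/b2.png

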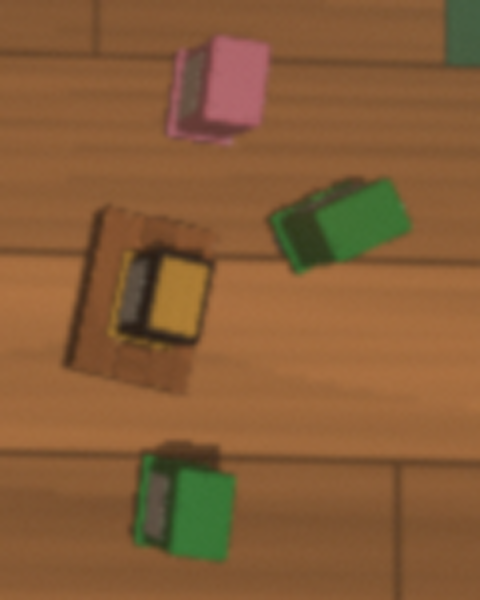

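Run:
```python
from h import *
g=dict(np.load("a_top.npz")); P=cloud(g); f=g["frame"]
hsv=cv2.cvtColor(f,cv2.COLOR_RGB2HSV)
def rect(mask,h,name):
    m=mask.astype(np.uint8); n,l,s,c=cv2.connectedComponentsWithStats(m); i=1+np.argmax(s[1:,4])
    v,u=np.where(l==i); W=np.array([ray(g,a,b,h)[:2] for a,b in zip(u,v)])
    r=cv2.minAreaRect((W*1000).astype(np.float32)); b=cv2.boxPoints(r)
    print(name,s[i],"center",np.round(r[0],1),"size",np.round(r[1],1),"corners",np.round(b,1).tolist())
    w=W-W.mean(0); e,ve=np.linalg.eigh(w.T@w); print("   PCA axis deg",np.degrees(np.arctan2(ve[1,1],ve[0,1]))%180,"mean",np.round(W.mean(0)*1000,1))
def win(m,u0,v0,u1,v1):
    o=np.zeros_like(m); o[v0:v1,u0:u1]=m[v0:v1,u0:u1]; return o
H,S,V=[hsv[...,i].astype(int) for i in range(3)]
for p in [(255,215),(285,225),(267,225),(266,190),(272,230),(147,230),(145,195),(170,215),(395,245),(385,240),(390,255)]: print(p,hsv[p[1],p[0]],np.round(P[p[1],p[0]]*1000))
Z=P[...,2]
rect(win((Z>.038),235,170,310,250),.046,"dock+spat")
rect(win((S>150)&(H<28)&(Z>.035),245,193,300,245),.046,"plate")
rect(win((S<90)&(Z>.035),235,170,310,204),.052,"blade")
rect(win((Z>.0515)&(S>90),235,170,310,250),.056,"handle")
rect(win((S<70),115,165,200,265),.012,"tray")
rect(win((Z>.1),360,210,415,280),.114,"can")
```

```text
(255, 215) [ 19 174 183] [540.  13.  46.]
(285, 225) [ 19 173 183] [518. -59.  47.]
(267, 225) [ 19 155 166] [517. -16.  46.]
(266, 190) [ 14  42 146] [601. -12.  49.]
(272, 230) [ 17 134 171] [505. -28.  54.]
(147, 230) [ 17 113 182] [499. 276.  11.]
(145, 195) [ 12  39 150] [586. 286.   7.]
(170, 215) [ 16  31 183] [538. 224.   1.]
(395, 245) [ 18 176 171] [ 475. -307.  112.]
(385, 240) [15 62 91] [ 486. -289.   92.]
(390, 255) [ 18 159  77] [ 452. -303.   80.]
dock+spat [ 249  180   45   63 1868] center [551.7 -23.6] size [149.8  99.9] corners [[472.70001220703125, 19.600000381469727], [481.5, -79.9000015258789], [630.7000122070312, -66.69999694824219], [621.9000244140625, 32.79999923706055]]
   PCA axis deg 12.036480925570032 mean [538.5 -23.6]
plate [271 197  23  43 728] center [534.9 -51.4] size [100.1  48.1] corners [[482.70001220703125, -32.599998474121094], [487.6000061035156, -80.5], [587.2000122070312, -70.30000305175781], [582.2999877929688, -22.399999618530273]]
   PCA axis deg 5.715941772315972 mean [535.3 -53.2]
blade [260 180  11  22 187] center [599.7 -10.5] size [50
[... 378 characters left out ...]
8906], [576.5, -19.399999618530273], [574.2000122070312, -5.800000190734863]]
   PCA axis deg 8.23729755725347 mean [526.1 -21.1]
tray [ 125  172   68   85 4174] center [540.7 249.9] size [190.4 139. ] corners [[433.1000061035156, 298.1000061035156], [462.0, 162.10000610351562], [648.2999877929688, 201.8000030517578], [619.2999877929688, 337.79998779296875]]
   PCA axis deg 13.611522405064648 mean [541.2 248.6]
can [384 232  20  24 358] center [ 477.6 -302.1] size [36.3 50.4] corners [[449.3999938964844, -315.1000061035156], [498.8999938964844, -324.70001220703125], [505.8999938964844, -289.20001220703125], [456.29998779296875, -279.5]]
   PCA axis deg 167.14208829845114 mean [ 477.6 -302.2]
```

The top view shows:
- The spatula lies across the brass dock at about (268,212), blade up.
- The fellow spatula is in the tray at (147,215).
- The black, gold-topped canister is in its wooden holder at (392,244).

What could be mistaken for what I want:
- **Canister:** black (392,244) fits the description. Green (397,297), green (435,226) and pink (405,190) are the look-alikes.
- **Spatula:** the one on the dock (268,212) is the target. The one in the tray (147,215) is the bystander.

The crops b1 and b2 confirm both choices. I'll move above the spatula now.

```bash
python3 -m jog '[[165,[285,-588,0],[0,0,0.566]],[165,[285,-588,0],[0,0,0.566]],[165,[285,-588,0],[0,0,0.566]],[165,[285,-588,0],[0,0,0.566]],[165,[285,-588,0],[0,0,0.566]],[165,[285,-588,0],[0,0,0.566]],[165,[285,-588,0],[0,0,0.566]],[165,[285,-588,0],[0,0,0.566]]]' 30
python3 - <<'E'
from plant import status
import numpy as np
s=status.state();R=s["tcp_rot"];print(s["time_s"],s["eef_pos"],np.degrees(np.arctan2(R[1,1],R[0,1])),s["qpos"],s["finger_gap"])
print(np.array([.5415,-.0188,.15])-s["eef_pos"])
E
```

```text
time_s: 0.95
eef_pos: [0.431, 0.208, 0.2419]
tcp_rot: [[0.99, 0.143, 0.0], [0.143, -0.99, -0.001], [0.0, 0.001, -1.0]]
wrist_force: [1.4, -0.1, 0.4]
finger_gap: 0.03
0.95 [0.43099788 0.20797244 0.24187297] -81.77435730670706 [ 0.79088422  0.13405666 -0.33871848  0.0014855  -1.09869735  0.92280085] 0.030024307922879186
[ 0.11050212 -0.22677244 -0.09187297]
```

```bash
python3 -m jog '[[165,[110,-227,0],[0,0,0]],[165,[110,-227,0],[0,0,0]],[165,[110,-227,0],[0,0,0]],[165,[110,-227,-92],[0,0,0]],[165,[110,-227,-92],[0,0,0]],[165,[110,-227,-92],[0,0,0]],[165,[110,-227,-92],[0,0,0]],[165,[110,-227,-92],[0,0,0]]]'
python3 - <<'E'
from plant import status,cams
import numpy as np,cv2
g=cams.grab_frame("wrist"); cv2.imwrite("pics/c1.png",g["frame"][:,:,::-1]); np.savez("c1.npz",**g)
s=status.state();R=s["tcp_rot"];print(s["time_s"],s["eef_pos"],np.degrees(np.arctan2(R[1,1],R[0,1])),s["qpos"],s["finger_gap"])
E
```

```text
time_s: 1.75
eef_pos: [0.5408, -0.0197, 0.1491]
tcp_rot: [[0.99, 0.142, -0.001], [0.142, -0.99, -0.002], [-0.002, 0.002, -1.0]]
wrist_force: [0.1, 0.4, 1.0]
finger_gap: 0.03
1.8 [ 0.54123322 -0.01895683  0.15016122] -81.77408205998884 [ 0.26548333  0.3308174  -0.32820637  0.00220457 -0.91134714  1.44753255] 0.03004778465823565
```

View pics/c1.png

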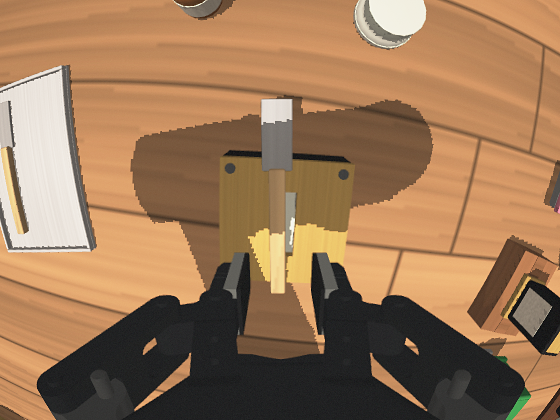

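The wrist view shows the handle, at about (278,280), running centrally between the finger pads at u=236 and u=322. The blade points away, at (277,130). I'll descend and grip.

```bash
python3 -m jog '[[165,[0,0,-45],[0,0,0]],[165,[0,0,-80],[0,0,0]],[165,[0,0,-90],[0,0,0]],[165,[0,0,-90],[0,0,0]],[230,[0,0,-90],[0,0,0]],[240,[0,0,-90],[0,0,0]],[240,[0,0,-90],[0,0,0]],[240,[0,0,-90],[0,0,0]]]' 30
python3 -m jog '[[240,[0,0,15],[0,0,0]],[240,[0,0,50],[0,0,0]],[240,[0,0,80],[0,0,0]],[240,[0,0,80],[0,0,0]]]'
python3 - <<'E'
from plant import status,cams
import numpy as np,cv2
g=cams.grab_frame("wrist"); cv2.imwrite("pics/c2.png",g["frame"][:,:,::-1])
g=cams.grab_frame("top"); cv2.imwrite("pics/c3.png",g["frame"][:,:,::-1]); np.savez("c3.npz",**g)
s=status.state();R=s["tcp_rot"];print(s["time_s"],s["eef_pos"],np.degrees(np.arctan2(R[1,1],R[0,1])),s["qpos"],s["finger_gap"])
E
```

```text
time_s: 2.6
eef_pos: [0.543, -0.0183, 0.0624]
tcp_rot: [[0.99, 0.144, 0.006], [0.144, -0.99, -0.0], [0.006, 0.001, -1.0]]
wrist_force: [-1.1, 2.7, 6.7]
finger_gap: 0.0107
time_s: 3.0
eef_pos: [0.5459, -0.0179, 0.1476]
tcp_rot: [[0.989, 0.145, 0.016], [0.145, -0.989, 0.001], [0.016, 0.001, -1.0]]
wrist_force: [-0.0, 0.5, -0.7]
finger_gap: 0.0108
3.1 [ 0.54296518 -0.01823296  0.14342821] -81.75835462406283 [ 0.26584796  0.33828659 -0.3368105   0.00199883 -0.88820015  1.44753954] 0.010536992787302182
```

View pics/c2.png

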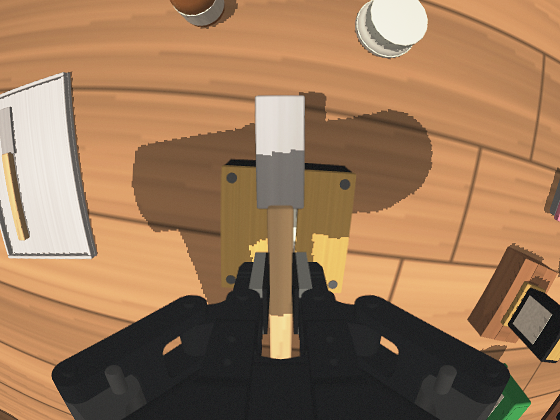

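View pics/c3.png

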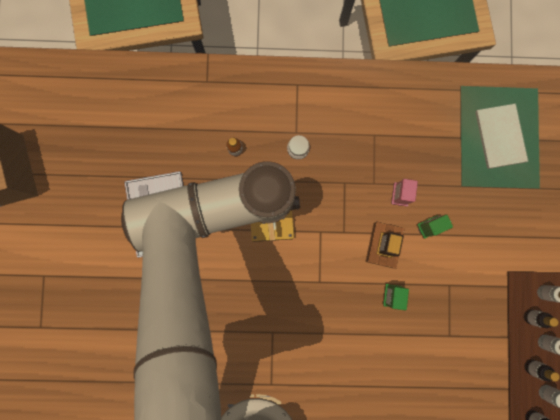

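The grip holds (gap 10.5 mm) and the spatula hangs level and centred at (280,230) in the wrist view. I'll carry it to the free half of the tray.

```bash
python3 -m jog '[[240,[-5,235,0],[0,0,0.068]],[240,[-5,235,0],[0,0,0.068]],[240,[-5,235,0],[0,0,0.068]],[240,[-5,235,0],[0,0,0.068]],[240,[-5,235,0],[0,0,0.068]],[240,[-5,235,-50],[0,0,0.068]],[240,[-5,235,-90],[0,0,0.068]],[240,[-5,235,-90],[0,0,0.068]]]'
python3 - <<'E'
from plant import status,cams
import numpy as np,cv2
g=cams.grab_frame("wrist"); cv2.imwrite("pics/d1.png",g["frame"][:,:,::-1])
g=cams.grab_frame("scene"); cv2.imwrite("pics/d2.png",cv2.resize(g["frame"][120:250,240:420,::-1],None,fx=4,fy=4))
s=status.state();R=s["tcp_rot"];print(s["time_s"],s["eef_pos"],np.degrees(np.arctan2(R[1,1],R[0,1])),s["qpos"],s["finger_gap"])
E
```

```text
time_s: 3.9
eef_pos: [0.533, 0.2139, 0.0467]
tcp_rot: [[0.978, 0.209, -0.006], [0.209, -0.978, -0.008], [-0.007, 0.006, -1.0]]
wrist_force: [-0.1, -1.7, -0.0]
finger_gap: 0.0109
4.0 [0.53775176 0.21624772 0.05276497] -77.83761339985634 [ 0.66396288  0.50805677 -0.33662782  0.00676345 -0.72232609  1.11404753] 0.010388285639269444
```

View pics/d1.png

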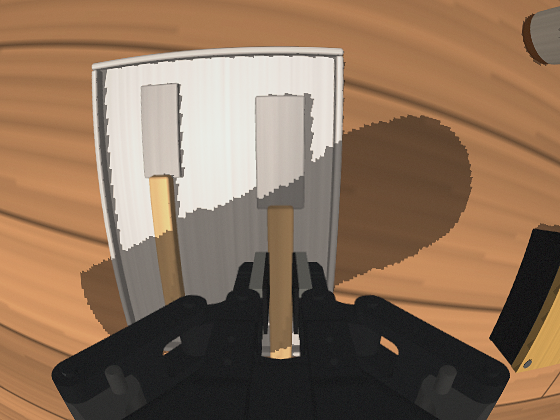

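View pics/d2.png

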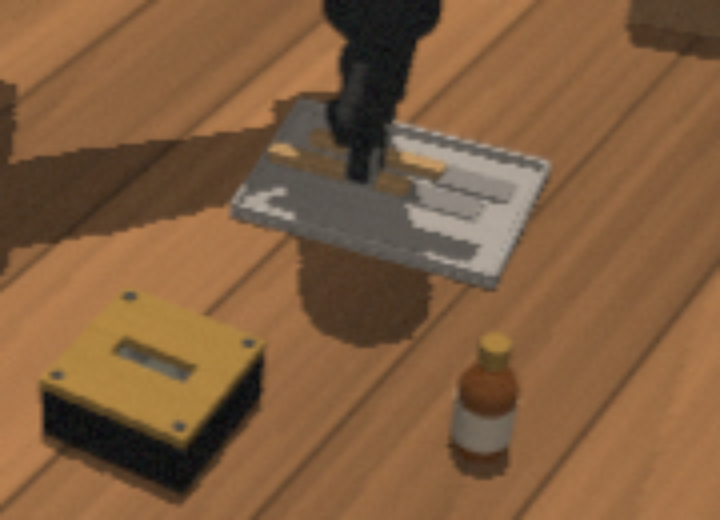

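The spatula is parallel to the fellow one with its blade the same way, and it sits over the free half of the tray. I'll lower it, let go and rise.

```bash
python3 -m jog '[[240,[0,0,-20],[0,0,0]],[240,[0,0,-31],[0,0,0]],[240,[0,0,-31],[0,0,0]],[240,[0,0,-31],[0,0,0]]]'
python3 -m jog '[[220,[0,0,0],[0,0,0]],[200,[0,0,0],[0,0,0]],[175,[0,0,0],[0,0,0]],[175,[0,0,0],[0,0,0]],[175,[0,0,20],[0,0,0]],[175,[0,0,60],[0,0,0]],[175,[0,0,110],[0,0,0]],[175,[0,0,150],[0,0,0]]]'
python3 - <<'E'
from plant import status,cams
import numpy as np,cv2
g=cams.grab_frame("wrist"); cv2.imwrite("pics/e1.png",g["frame"][:,:,::-1])
s=status.state();R=s["tcp_rot"];print(s["time_s"],s["eef_pos"],np.degrees(np.arctan2(R[1,1],R[0,1])),s["qpos"],s["finger_gap"])
E
```

```text
time_s: 4.4
eef_pos: [0.5386, 0.2164, 0.0231]
tcp_rot: [[0.978, 0.211, 0.008], [0.211, -0.978, -0.0], [0.007, 0.002, -1.0]]
wrist_force: [-0.4, 0.3, -0.2]
finger_gap: 0.0105
time_s: 5.2
eef_pos: [0.5389, 0.2166, 0.1758]
tcp_rot: [[0.977, 0.211, 0.009], [0.211, -0.977, 0.001], [0.009, 0.001, -1.0]]
wrist_force: [0.6, 1.4, 0.1]
finger_gap: 0.0266
5.25 [0.54250611 0.21835164 0.18337369] -77.71082844769106 [ 0.66359493  0.35465046 -0.19869983  0.00977219 -0.99644039  1.11644531] 0.026932317651376003
```

View pics/e1.png

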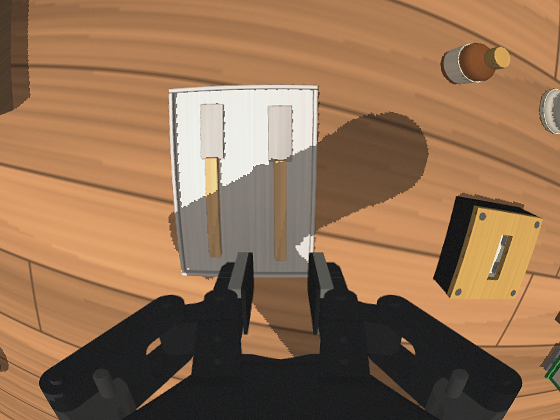

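The spatula lies in the tray at (279,180), parallel to the fellow at (213,180), with both blades up in the image. Next I'll move towards the canister and measure the dock slot, the canister and the holder with the dock uncovered.

```bash
python3 -m jog '[[165,[-65,-520,50],[0,0,-0.41]],[165,[-65,-520,50],[0,0,-0.41]],[165,[-65,-520,50],[0,0,-0.41]],[165,[-65,-520,50],[0,0,-0.41]],[165,[-65,-520,50],[0,0,-0.41]],[165,[-65,-520,50],[0,0,-0.41]],[165,[-65,-520,50],[0,0,-0.41]],[165,[-65,-520,50],[0,0,-0.41]]]'
python3 - <<'E'
from plant import status,cams
import numpy as np,cv2
g=cams.grab_frame("wrist"); cv2.imwrite("pics/f1.png",g["frame"][:,:,::-1])
g=cams.grab_frame("top"); cv2.imwrite("pics/f2.png",g["frame"][:,:,::-1]); np.savez("f2.npz",**g)
g=cams.grab_frame("scene"); cv2.imwrite("pics/f3.png",g["frame"][:,:,::-1]); np.savez("f3.npz",**g)
s=status.state();R=s["tcp_rot"];print(s["time_s"],s["eef_pos"],np.degrees(np.arctan2(R[1,1],R[0,1])),s["qpos"],s["finger_gap"])
E
```

```text
time_s: 6.05
eef_pos: [0.4914, -0.18, 0.2193]
tcp_rot: [[0.981, -0.194, 0.023], [-0.194, -0.981, -0.003], [0.023, -0.002, -1.0]]
wrist_force: [0.7, 0.4, -1.1]
finger_gap: 0.0303
6.2 [ 0.49133625 -0.18075527  0.21906584] -101.51464692537633 [-0.04128796  0.220885   -0.29038288  0.00211176 -1.03655809  1.41004005] 0.030095836854999104
```

View pics/f1.png

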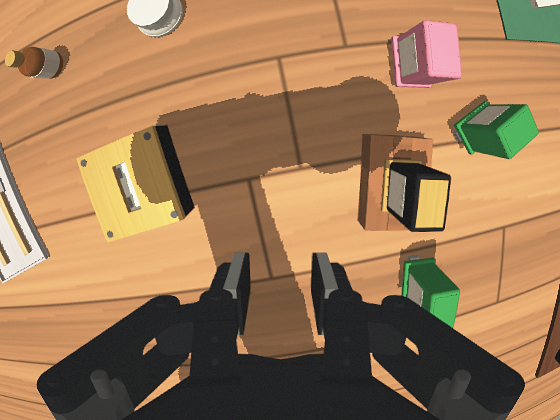

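View pics/f2.png

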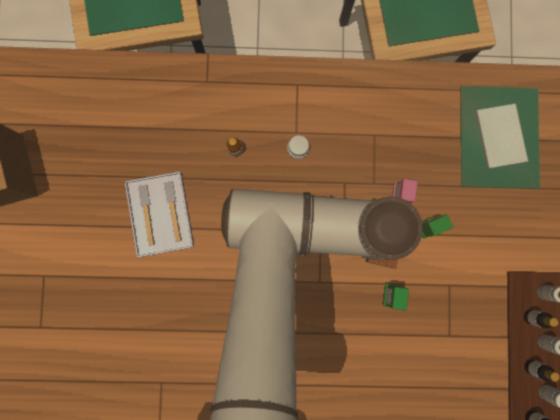

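View pics/f3.png

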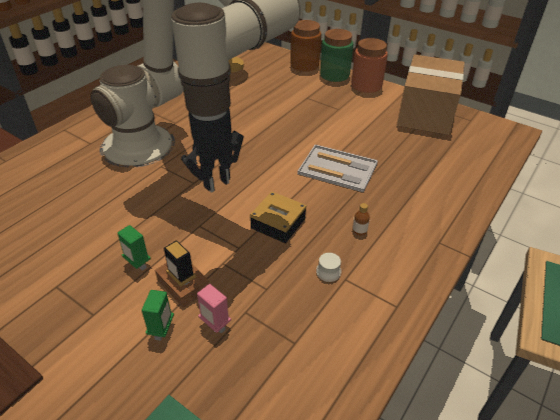

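```bash
cat >> h.py <<'E'
def rays(g,uv,h,fish=False):
    K,R,t=g["K"],g["R"],g["t"]; uv=np.asarray(uv,float).reshape(-1,1,2)
    n=(cv2.fisheye.undistortPoints(uv,K,np.zeros(4)) if fish else cv2.undistortPoints(uv,K,None)).reshape(-1,2)
    d=np.c_[n,np.ones(len(n))]@R; o=-R.T@t
    return o+d*((h-o[2])/d[:,2])[:,None]
def blob(m,box):
    u0,v0,u1,v1=box; o=np.zeros(m.shape,np.uint8); o[v0:v1,u0:u1]=m[v0:v1,u0:u1]
    n,l,s,c=cv2.connectedComponentsWithStats(o); i=1+np.argmax(s[1:,4]); return (l==i).astype(np.uint8)
def rect(g,m,h,fish,name,fill=True):
    c=max(cv2.findContours(m,cv2.RETR_EXTERNAL,cv2.CHAIN_APPROX_NONE)[0],key=cv2.contourArea)
    W=rays(g,c.reshape(-1,2),h,fish)[:,:2]*1000
    r=cv2.minAreaRect(W.astype(np.float32)); b=cv2.boxPoints(r)
    e=[b[1]-b[0],b[2]-b[1]]; L=max(e,key=np.linalg.norm)
    print(name,"c",np.round(r[0],1),"size",np.round(r[1],1),"long deg",round(np.degrees(np.arctan2(L[1],L[0])),1))
E
python3 - <<'E'
from plant import cams
from h import *
g=cams.grab_frame("wrist"); np.savez("f1.npz",**g)
f=g["frame"];hsv=cv2.cvtColor(f,cv2.COLOR_RGB2HSV).astype(int);H,S,V=[hsv[...,i] for i in range(3)]
for p in [(100,190),(125,190),(150,210),(430,205),(397,190),(230,200),(130,175)]: print(p,hsv[p[1],p[0]])
pl=blob((S>95)&(H>18)&(H<30),(70,110,200,250)); rect(g,pl,.046,True,"plate w")
sl=blob((S<80),(105,150,150,222)); rect(g,sl,.046,True,"slot w")
ct=blob((H>16)&(H<28)&(S>100)&(V>120),(405,165,450,235)); rect(g,ct,.114,True,"can top w")
vis=f.copy(); vis[pl>0,2]=255; vis[sl>0]=[255,0,0]; vis[ct>0]=[0,0,255]
cv2.imwrite("pics/g1.png",cv2.resize(vis[100:260,50:480,::-1],None,fx=1.8,fy=1.8))
g=dict(np.load("f3.npz")); f=g["frame"];hsv=cv2.cvtColor(f,cv2.COLOR_RGB2HSV).astype(int);H,S,V=[hsv[...,i] for i in range(3)]
print([hsv[p[1],p[0]] for p in [(265,212),(278,211),(295,225)]])
pl=blob((S>120)&(H>17)&(H<30)&(V>80),(245,190,312,240)); rect(g,pl,.046,False,"plate s")
sl=blob((S<110),(264,202,294,220)); rect(g,sl,.046,False,"slot s")
vis=f.copy(); vis[pl>0,2]=255; vis[sl>0]=[255,0,0]
cv2.imwrite("pics/g2.png",cv2.resize(vis[180:250,230:330,::-1],None,fx=6,fy=6))
E
```

```text
(100, 190) [ 22 133 241]
(125, 190) [ 23  34 163]
(150, 210) [ 24 129 245]
(430, 205) [ 21 138 239]
(397, 190) [ 17  51 145]
(230, 200) [ 13 128 145]
(130, 175) [ 24 132 245]
plate w c [531.  -22.8] size [100.4  96.8] long deg 5.0
slot w c [531.9 -26.8] size [50.6 13. ] long deg 5.2
can top w c [ 476.  -303.7] size [26.9 40.7] long deg -10.8
[array([ 18, 147,  97]), array([ 21,  47, 109]), array([66, 75, 17])]
plate s c [532.8 -24.7] size [101.4 105.5] long deg -85.1
slot s c [533.  -24.6] size [46.2  9.2] long deg 5.6
```

View pics/g1.png

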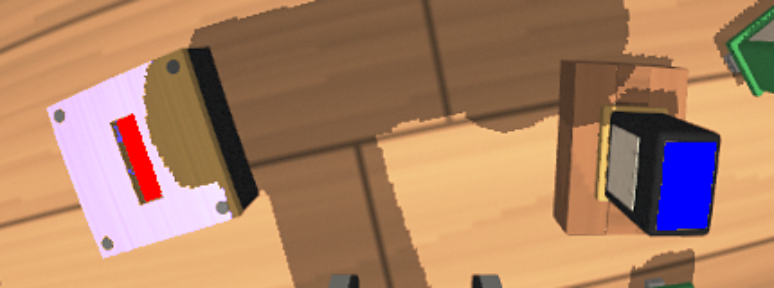

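View pics/g2.png

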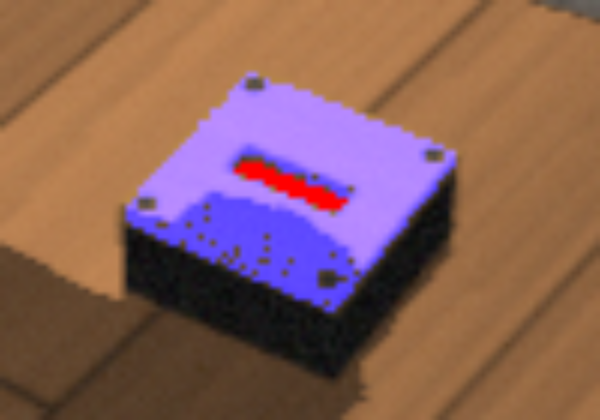

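Run:
```python
from h import *
g=dict(np.load("a_top.npz")); P=cloud(g); f=g["frame"]
hsv=cv2.cvtColor(f,cv2.COLOR_RGB2HSV).astype(int);H,S,V=[hsv[...,i] for i in range(3)]
c,s=np.cos(np.radians(-11)),np.sin(np.radians(-11))
for n,m in dict(g1=blob((H>45)&(H<75)&(S>120),(415,205,456,245)),g2=blob((H>45)&(H<75)&(S>120),(380,275,412,315)),pk=blob(((H>160)|(H<5))&(S>60),(385,175,420,210))).items():
    Q=P[(m>0)&(P[...,2]>.0)]*1000-[476.8,-302.9,0]
    a=Q[:,0]*c+Q[:,1]*s; b=-Q[:,0]*s+Q[:,1]*c
    print(n,"along can x",a.min().round(),a.max().round(),"y",b.min().round(),b.max().round(),"z",Q[:,2].max().round())
```

```text
g1 along can x 43.0 91.0 y -126.0 -73.0 z 108.0
g2 along can x -140.0 -90.0 y -58.0 -23.0 z 106.0
pk along can x -86.0 156.0 y -33.0 261.0 z 1173.0
```

```bash
python3 -m jog '[[80,[-14,-122,0],[0,0,0]],[80,[-14,-122,0],[0,0,0]],[80,[-14,-122,-49],[0,0,0]],[80,[-14,-122,-49],[0,0,0]],[80,[-14,-122,-49],[0,0,0]],[80,[-14,-122,-49],[0,0,0]]]'
python3 - <<'E'
from plant import status,cams
from h import *
g=cams.grab_frame("wrist"); np.savez("h1.npz",**g)
f=g["frame"];cv2.imwrite("pics/h1.png",f[:,:,::-1])
s=status.state();R=s["tcp_rot"];print(s["time_s"],s["eef_pos"],R,np.degrees(np.arctan2(R[1,1],R[0,1])),s["qpos"],s["finger_gap"])
E
```

```text
time_s: 6.85
eef_pos: [0.4788, -0.3002, 0.171]
tcp_rot: [[0.981, -0.195, 0.024], [-0.195, -0.981, -0.003], [0.024, -0.001, -1.0]]
wrist_force: [0.1, 0.7, 1.2]
finger_gap: 0.0585
6.9 [ 0.4790319  -0.30017574  0.17142628] [[ 0.98059804 -0.19443347  0.02496221]
 [-0.19440323 -0.98091489 -0.00365583]
 [ 0.02519662 -0.00126783 -0.99968171]] -101.21163965830428 [-0.27491213  0.33511975 -0.2572713  -0.00399537 -0.95338903  1.65228472] 0.05858776367493972
```

View pics/h1.png

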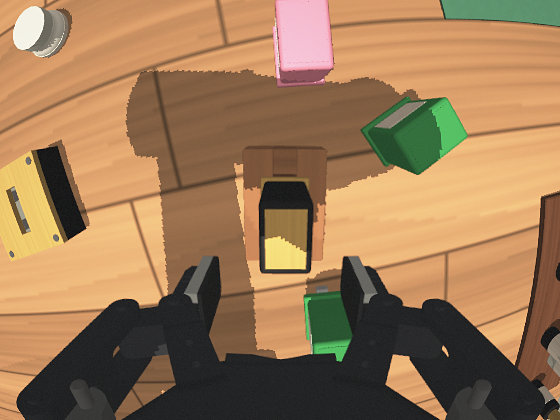

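```bash
python3 - <<'E'
from h import *
g=dict(np.load("h1.npz")); f=g["frame"];hsv=cv2.cvtColor(f,cv2.COLOR_RGB2HSV).astype(int);H,S,V=[hsv[...,i] for i in range(3)]
ct=blob((H>14)&(H<30)&(S>85)&(V>70),(262,203,310,272)); rect(g,ct,.114,True,"gold top")
rect(g,blob((V<60)|(ct>0),(255,205,318,280)),.114,True,"top incl. black")
E
python3 -m jog '[[80,[-2,-3,0],[0.004,0.025,0]],[80,[-2,-3,0],[0.004,0.025,0]],[80,[-2,-3,0],[0.004,0.025,0]]]'
python3 - <<'E'
from plant import status
import numpy as np
s=status.state();print(s["eef_pos"],s["tcp_rot"][:,2])
E
```

```text
gold top c [ 475.9 -303.4] size [26.9 40.4] long deg -11.2
top incl. black c [ 476.1 -303.3] size [33.  45.2] long deg -11.3
time_s: 7.2
eef_pos: [0.4779, -0.3025, 0.1726]
tcp_rot: [[0.981, -0.193, 0.003], [-0.193, -0.981, -0.0], [0.003, -0.0, -1.0]]
wrist_force: [-0.3, -0.1, -0.1]
finger_gap: 0.0586
[ 0.47785814 -0.30248689  0.17258677] [ 2.57435870e-03 -2.75448178e-04 -9.99996648e-01]
```

```bash
python3 -m jog '[[80,[-1,-1,-45],[0,0,0]],[80,[-1,-1,-80],[0,0,0]],[80,[-1,-1,-95],[0,0,0]],[80,[-1,-1,-95],[0,0,0]],[150,[-1,-1,-95],[0,0,0]],[200,[-1,-1,-95],[0,0,0]],[220,[-1,-1,-95],[0,0,0]],[220,[-1,-1,-95],[0,0,0]]]' 60
python3 - <<'E'
from plant import status,cams
from h import *
g=cams.grab_frame("wrist")
cv2.imwrite("pics/i1.png",g["frame"][:,:,::-1])
s=status.state();R=s["tcp_rot"];print(s["time_s"],s["eef_pos"],R,np.degrees(np.arctan2(R[1,1],R[0,1])),s["finger_gap"],s["wrist_force"],s["torque"])
E
```

```text
time_s: 8.0
eef_pos: [0.4781, -0.3037, 0.0793]
tcp_rot: [[0.981, -0.193, 0.006], [-0.193, -0.981, -0.001], [0.006, 0.0, -1.0]]
wrist_force: [1.2, 2.2, 6.0]
finger_gap: 0.0331
8.05 [ 0.47811622 -0.30372305  0.0793417 ] [[ 9.81256761e-01 -1.92612363e-01  5.97047405e-03]
 [-1.92606510e-01 -9.81274856e-01 -1.54582536e-03]
 [ 6.15642114e-03  3.66899414e-04 -9.99980982e-01]] -101.10527890813219 0.033489831827947764 [1.15422878 2.91830174 6.09441877] [ 0.67160313 -0.10272183  0.03225229]
```

View pics/i1.png

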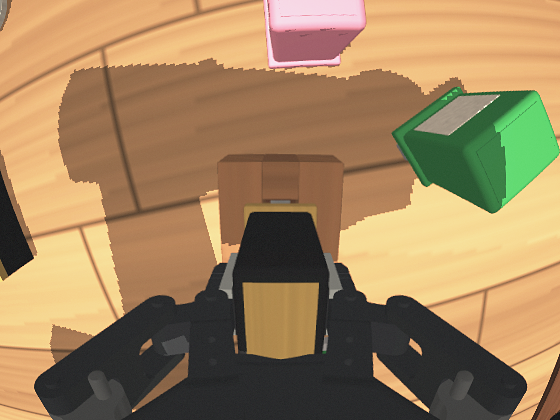

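The canister is gripped squarely (gap 33.5 mm); its top shows at (280,315) between the pads. I'll lift it straight out and carry it over the dock.

```bash
python3 -m jog '[[220,[0,0,20],[0,0,0]],[220,[0,0,50],[0,0,0]],[220,[0,0,85],[0,0,0]],[220,[0,0,90],[0,0,0]],[220,[0,0,90],[0,0,0]],[220,[0,0,90],[0,0,0]]]'
python3 -m jog '[[220,[56,279,0],[0,0,0.288]],[220,[56,279,0],[0,0,0.288]],[220,[56,279,0],[0,0,0.288]],[220,[56,279,0],[0,0,0.288]],[220,[56,279,0],[0,0,0.288]],[220,[56,279,0],[0,0,0.288]],[220,[56,279,0],[0,0,0.288]],[220,[56,279,0],[0,0,0.288]]]'
python3 - <<'E'
from plant import status,cams
from h import *
g=cams.grab_frame("wrist"); np.savez("j1.npz",**g)
cv2.imwrite("pics/j1.png",g["frame"][:,:,::-1])
g=cams.grab_frame("scene"); np.savez("j2.npz",**g)
cv2.imwrite("pics/j2.png",cv2.resize(g["frame"][120:260,200:360,::-1],None,fx=4,fy=4))
s=status.state();R=s["tcp_rot"];print(s["time_s"],s["eef_pos"],R,np.degrees(np.arctan2(R[1,1],R[0,1])),s["finger_gap"],s["wrist_force"],s["torque"])
E
```

```text
time_s: 8.65
eef_pos: [0.4768, -0.3031, 0.1675]
tcp_rot: [[0.981, -0.193, 0.003], [-0.193, -0.981, 0.0], [0.003, -0.001, -1.0]]
wrist_force: [-0.1, 0.1, -2.4]
finger_gap: 0.0332
time_s: 9.45
eef_pos: [0.5317, -0.0234, 0.1656]
tcp_rot: [[0.995, 0.095, -0.002], [0.095, -0.995, 0.0], [-0.001, -0.001, -1.0]]
wrist_force: [-1.2, 0.6, -2.8]
finger_gap: 0.0332
9.55 [ 0.53183115 -0.02478869  0.16622198] [[ 9.95712441e-01  9.25019763e-02 -3.45573107e-04]
 [ 9.25021503e-02 -9.95712345e-01  5.27056361e-04]
 [-2.95337654e-04 -5.56762831e-04 -9.99999801e-01]] -84.69243877988698 0.033074370400967466 [ 0.27318154 -0.26486697 -3.2988708 ] [-0.04714952  0.00787186 -0.00064047]
```

View pics/j1.png

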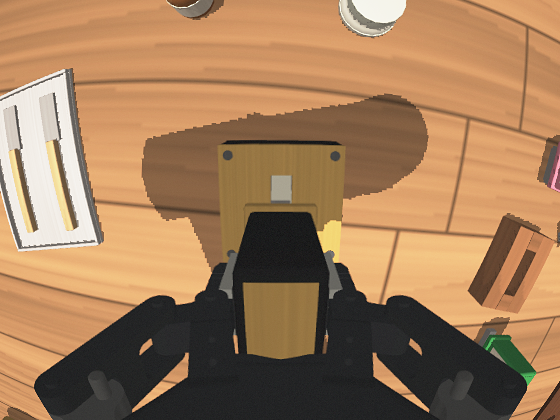

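View pics/j2.png

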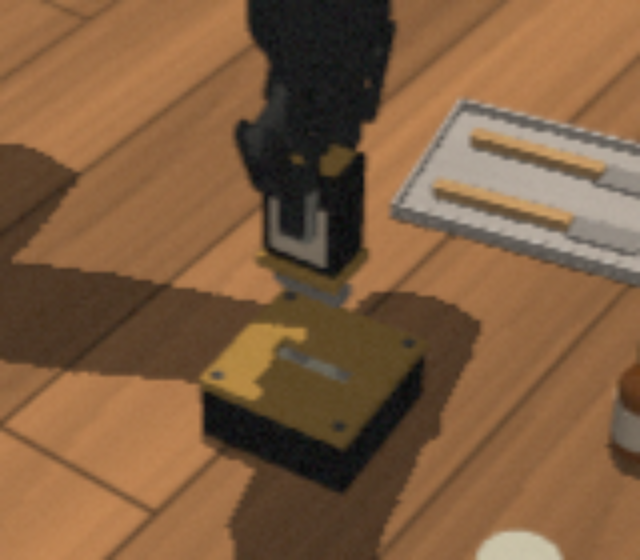

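Run:
```python
from h import *
g=dict(np.load("j1.npz")); f=g["frame"]
hsv=cv2.cvtColor(f,cv2.COLOR_RGB2HSV).astype(int);H,S,V=[hsv[...,i] for i in range(3)]
m=blob((S<70)&(V>90),(262,165,302,205)); 
v,u=np.where(m); print("slot px",u.min(),u.max(),v.min(),v.max())
T=np.array([531.83,-24.79]); ax=np.array([.9957,.0925]); ay=np.array([-.0925,.9957])
def loc(p,h):
    W=rays(g,p,h,True)[:,:2]*1000-T; return np.round(np.c_[W@ax,W@ay],1)
for r in (180,188,196):
    c=np.where(m[r])[0]; print("slot row",r,loc([[c.min()-.5,r],[c.max()+.5,r]],.046).tolist())
c=np.where(m[:,281])[0]; print("far end",loc([[281,c.min()-.5]],.046))
e=[(228,155),(335,156),(232,253)]; print("screws",loc(e,.046).tolist())
cv2.imwrite("pics/j3.png",cv2.resize(f[130:260,200:360,::-1],None,fx=5,fy=5,interpolation=cv2.INTER_CUBIC)[:600])
# shoulder far edge
print("shoulder far top edge at z=.131",loc([[246,206],[316,206]],.131).tolist())
```

```text
slot px 271 291 176 202
slot row 180 [[21.4, 8.6], [21.4, -8.0]]
slot row 188 [[14.9, 8.6], [14.9, -8.1]]
slot row 196 [[8.3, 8.6], [8.3, -8.1]]
far end [[25.   0.3]]
screws [[41.5, 41.8], [41.0, -42.0], [-41.9, 42.0]]
shoulder far top edge at z=.131 [[24.9, 19.3], [25.0, -18.2]]
```

View pics/j3.png

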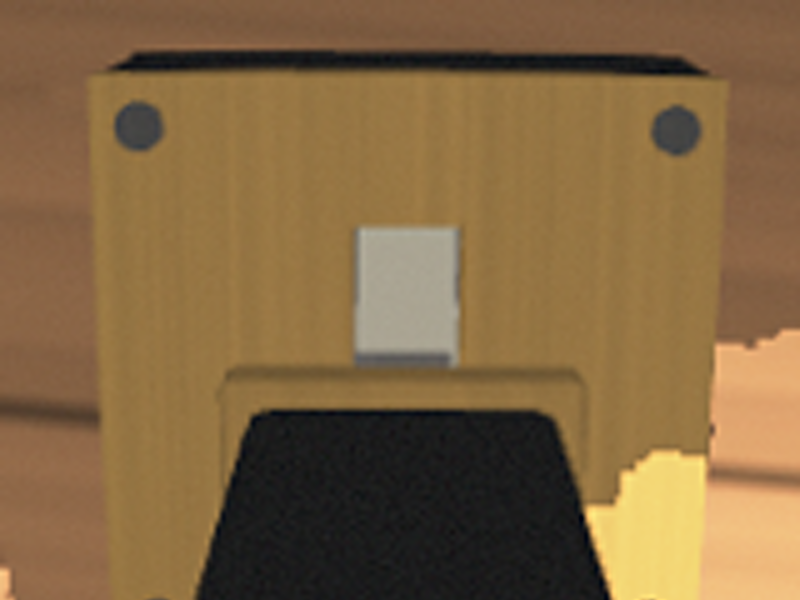

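The slot end shows at (281,188) in the wrist view. It is centred on the tool to 0.3 mm and aligned in yaw; the canister needs about 1 mm more in +x. I'll lower it into the mouth of the slot first.

```bash
python3 -m jog '[[220,[1,0,-20],[0,0,0]],[220,[1,0,-40],[0,0,0]],[220,[1,0,-48],[0,0,0]],[220,[1,0,-54],[0,0,0]],[220,[1,0,-60],[0,0,0]],[220,[1,0,-60],[0,0,0]],[220,[1,0,-60],[0,0,0]]]' 80
python3 - <<'E'
from plant import status,cams
from h import *
g=cams.grab_frame("scene"); cv2.imwrite("pics/k1.png",cv2.resize(g["frame"][160:250,220:340,::-1],None,fx=6,fy=6,interpolation=cv2.INTER_CUBIC))
g=cams.grab_frame("wrist"); cv2.imwrite("pics/k2.png",g["frame"][:,:,::-1])
s=status.state();R=s["tcp_rot"];print(s["time_s"],s["eef_pos"],R,s["finger_gap"],s["wrist_force"],s["torque"])
E
```

```text
time_s: 10.25
eef_pos: [0.5332, -0.0248, 0.1067]
tcp_rot: [[0.996, 0.092, 0.001], [0.092, -0.996, 0.001], [0.001, -0.001, -1.0]]
wrist_force: [-0.4, -0.8, -2.4]
finger_gap: 0.0333
10.35 [ 0.53330998 -0.02469728  0.10687461] [[ 9.95697901e-01  9.26526837e-02  1.08137666e-03]
 [ 9.26518870e-02 -9.95698269e-01  7.65058356e-04]
 [ 1.14760958e-03 -6.61575411e-04 -9.99999123e-01]] 0.03319784001879112 [-0.52658186  0.15130728 -2.2182777 ] [ 0.03110239 -0.00666042  0.02579241]
```

View pics/k1.png

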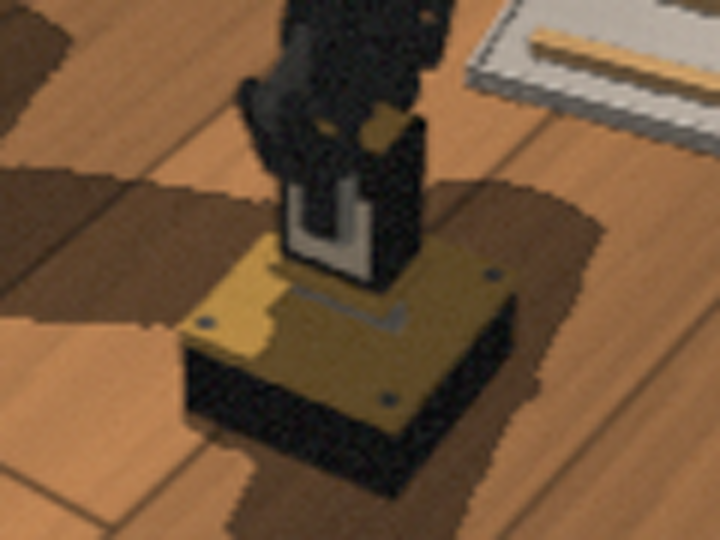

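View pics/k2.png

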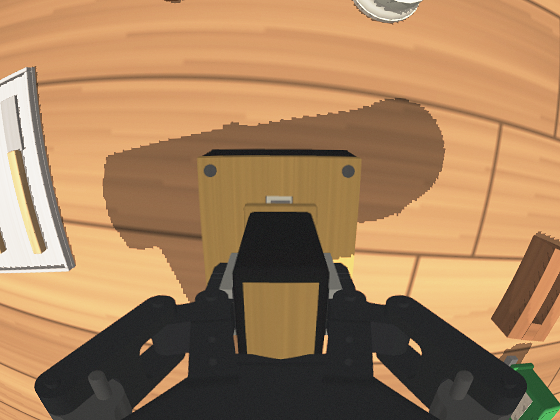

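The lug is in the slot without contact: the force still shows only the weight. I'll push down in small steps.

```bash
python3 -m jog '[[220,[0,0,-5],[0,0,0]],[220,[0,0,-10],[0,0,0]],[220,[0,0,-12],[0,0,0]],[220,[0,0,-14],[0,0,0]],[220,[0,0,-14],[0,0,0]]]' 80
python3 -m jog '[[220,[0,0,-2],[0,0,0]],[220,[0,0,-4],[0,0,0]],[220,[0,0,-4],[0,0,0]],[220,[0,0,-4],[0,0,0]]]' 80
python3 - <<'E'
from plant import status,cams
from h import *
g=cams.grab_frame("scene"); cv2.imwrite("pics/l1.png",cv2.resize(g["frame"][160:250,220:340,::-1],None,fx=6,fy=6,interpolation=cv2.INTER_CUBIC))
g=cams.grab_frame("wrist"); cv2.imwrite("pics/l2.png",g["frame"][:,:,::-1])
s=status.state();R=s["tcp_rot"];print(s["time_s"],s["eef_pos"],R,s["finger_gap"],s["wrist_force"],s["torque"])
E
```

```text
time_s: 10.85
eef_pos: [0.5337, -0.0246, 0.0932]
tcp_rot: [[0.996, 0.093, 0.002], [0.093, -0.996, 0.001], [0.002, -0.001, -1.0]]
wrist_force: [-1.1, 1.3, 2.0]
finger_gap: 0.0331
time_s: 11.25
eef_pos: [0.5337, -0.0245, 0.0895]
tcp_rot: [[0.996, 0.093, 0.002], [0.093, -0.996, 0.001], [0.002, -0.001, -1.0]]
wrist_force: [-3.6, -0.0, 5.1]
finger_gap: 0.0332
11.35 [ 0.53375922 -0.02453559  0.08949142] [[ 9.95650959e-01  9.31374601e-02  2.14064732e-03]
 [ 9.31359288e-02 -9.95653078e-01  8.04417629e-04]
 [ 2.20626351e-03 -6.01548007e-04 -9.99997385e-01]] 0.0330770914616262 [-2.94865237  1.00093219  4.65392521] [0.32685176 0.52364741 0.01299992]
```

View pics/l1.png

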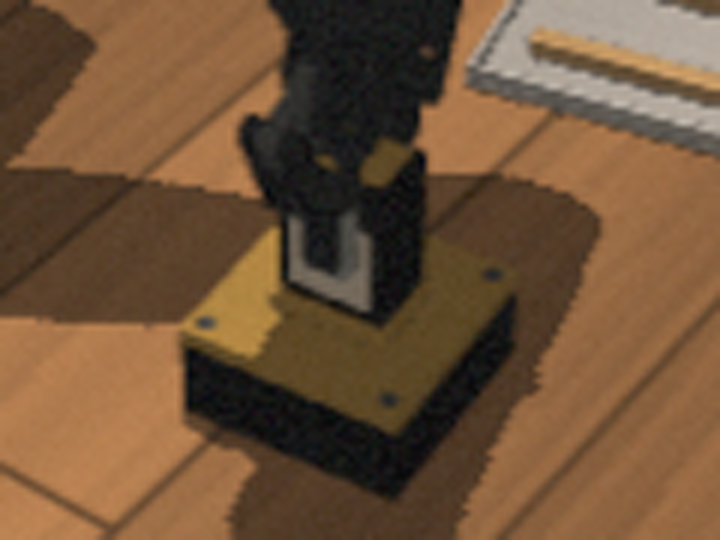

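View pics/l2.png

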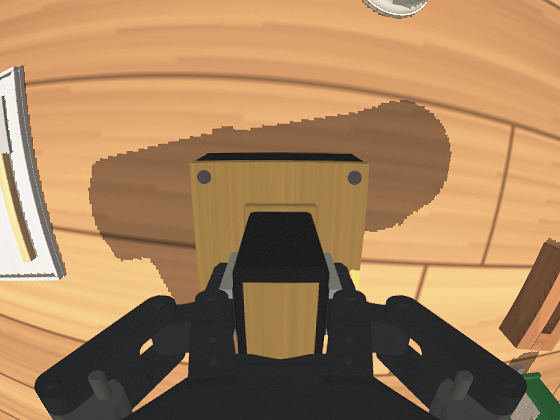

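The shoulder is nearly on the plate, with about 7 N of net spring push. I'll press the last couple of mm and relieve the slight x side load.

```bash
python3 -m jog '[[220,[-1,0,-1],[0,0,0]],[220,[-1,0,-2],[0,0,0]],[220,[-1,0,-2],[0,0,0]],[220,[-1,0,-2],[0,0,0]]]' 80
python3 - <<'E'
from plant import status,cams
from h import *
s=status.state();R=s["tcp_rot"];print(s["time_s"],s["eef_pos"],R,s["finger_gap"],s["wrist_force"],s["torque"])
E
```

```text
time_s: 11.75
eef_pos: [0.5337, -0.0245, 0.0894]
tcp_rot: [[0.996, 0.094, 0.005], [0.094, -0.996, 0.001], [0.005, -0.0, -1.0]]
wrist_force: [-3.8, 1.0, 12.6]
finger_gap: 0.0334
11.75 [ 0.53368022 -0.02450493  0.08938461] [[ 9.95556663e-01  9.40518803e-02  4.60153656e-03]
 [ 9.40504063e-02 -9.95567292e-01  5.36166414e-04]
 [ 4.63156676e-03 -1.01007663e-04 -9.99989269e-01]] 0.033358770261021194 [-3.76575771  0.97117525 12.55755185] [ 0.32127552  1.05510017 -0.01119554]
```

Seated: z stopped at 89.4 mm while the force rose to 12.6 N. I'll twist clockwise while keeping the push and following the pivot.

```bash
python3 -m jog '[[220,[0,0,-2],[0,0,-0.1]],[220,[0,0,-2],[0,0,-0.2]],[220,[0,-0.5,-2],[0,0,-0.3]],[220,[-0.3,-0.6,-2],[0,0,-0.4]],[220,[-0.4,-0.8,-2],[0,0,-0.5]],[220,[-0.5,-1,-2],[0,0,-0.6]],[220,[-0.6,-1.2,-2],[0,0,-0.7]],[220,[-0.8,-1.3,-2],[0,0,-0.8]]]' 100
python3 - <<'E'
from plant import status,cams
from h import *
s=status.state();R=s["tcp_rot"];print(s["time_s"],s["eef_pos"],R,np.degrees(np.arctan2(R[1,0],R[0,0])),s["finger_gap"],s["wrist_force"],s["torque"])
g=cams.grab_frame("wrist"); cv2.imwrite("pics/m1.png",g["frame"][:,:,::-1])
E
```

```text
time_s: 12.55
eef_pos: [0.5344, -0.0263, 0.0893]
tcp_rot: [[0.76, -0.65, 0.007], [-0.65, -0.76, -0.004], [0.008, -0.001, -1.0]]
wrist_force: [-0.7, -1.5, 11.4]
finger_gap: 0.0328
12.55 [ 0.53436421 -0.02634212  0.08934051] [[ 7.60079135e-01 -6.49796394e-01  6.65996355e-03]
 [-6.49782238e-01 -7.60107677e-01 -4.40031183e-03]
 [ 7.92159618e-03 -9.82940808e-04 -9.99968141e-01]] -40.52672240132935 0.03282041893003724 [-0.72428177 -1.50861463 11.38156966] [-0.78953253  0.58519915  0.20132118]
```

View pics/m1.png

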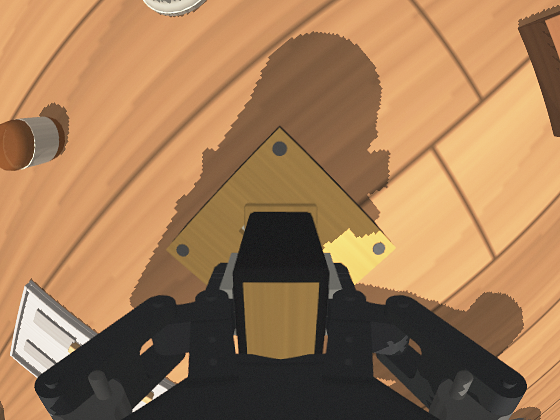

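The tool has turned 46°. The canister is still square in the jaws, and the shoulder is on the plate at (280,207). I'll do the second half now.

```bash
python3 -m jog '[[220,[0,0,-2],[0,0,-0.1]],[220,[-0.5,0,-2],[0,0,-0.2]],[220,[-0.8,0,-2],[0,0,-0.3]],[220,[-1,0,-2],[0,0,-0.4]],[220,[-1.3,-0.3,-2],[0,0,-0.5]],[220,[-1.6,-0.3,-2],[0,0,-0.6]],[220,[-1.8,-0.5,-2],[0,0,-0.7]],[220,[-2,-0.5,-2],[0,0,-0.8]]]' 100
python3 - <<'E'
from plant import status,cams
from h import *
s=status.state();R=s["tcp_rot"];print(s["time_s"],s["eef_pos"],R,np.degrees(np.arctan2(R[1,0],R[0,0])),s["finger_gap"],s["wrist_force"],s["torque"],s["qpos"])
E
```

```text
time_s: 13.4
eef_pos: [0.5324, -0.0272, 0.0894]
tcp_rot: [[0.059, -0.998, 0.001], [-0.998, -0.059, -0.009], [0.01, -0.001, -1.0]]
wrist_force: [-4.6, 1.1, 15.9]
finger_gap: 0.0331
13.4 [ 0.53235512 -0.02720546  0.08939539] [[ 5.92952320e-02 -9.98239564e-01  1.35959534e-03]
 [-9.98194853e-01 -5.93054896e-02 -9.48127805e-03]
 [ 9.54521833e-03 -7.94946491e-04 -9.99954127e-01]] -86.60048443629347 0.033125602064001974 [-4.57777107  1.1003607  15.85529653] [0.29456871 1.9237926  0.53007547] [ 0.25874485  0.39528038 -0.42117698  0.01387562 -0.75549868 -0.20951438]
```

The torque rose to 0.53 N m, above the spring's 0.2, so it is against the stop at a 92° tool turn. I'll hold and check.

```bash
python3 -m jog '[[220,[0,0,-2],[0,0,-0.02]],[220,[0,0,-2],[0,0,-0.02]],[220,[0,0,-2],[0,0,-0.02]],[220,[0,0,-2],[0,0,-0.02]]]' 100
python3 - <<'E'
from plant import status,cams
from h import *
for i in range(2):
    g=cams.grab_frame("wrist"); s=status.state();R=s["tcp_rot"];print(s["time_s"],s["eef_pos"],R[:,2],np.degrees(np.arctan2(R[1,0],R[0,0])),s["finger_gap"],s["wrist_force"],s["torque"])
cv2.imwrite("pics/n1.png",g["frame"][:,:,::-1])
g=cams.grab_frame("scene"); cv2.imwrite("pics/n2.png",cv2.resize(g["frame"][120:270,220:390,::-1],None,fx=4,fy=4,interpolation=cv2.INTER_CUBIC))
g=cams.grab_frame("top"); cv2.imwrite("pics/n3.png",g["frame"][:,:,::-1]); np.savez("n3.npz",**g)
g0=dict(np.load("a_top.npz"))
for n,box in dict(cream=(280,130,320,165),dropper=(220,130,250,160)).items():
    u0,v0,u1,v1=box; d=cv2.absdiff(g["frame"],g0["frame"])[v0:v1,u0:u1]; print(n,"mean abs diff",d.mean().round(2))
E
```

```text
time_s: 13.8
eef_pos: [0.5323, -0.0272, 0.0894]
tcp_rot: [[0.041, -0.999, 0.001], [-0.999, -0.041, -0.01], [0.01, -0.001, -1.0]]
wrist_force: [-4.5, 2.3, 16.2]
finger_gap: 0.0329
13.85 [ 0.53225176 -0.02724485  0.08939975] [ 9.99149434e-04 -1.03969857e-02 -9.99945451e-01] -87.62839616665799 0.033177691696352436 [-4.71209059  1.65288172 15.91707785] [0.75010537 2.02792897 0.27430125]
13.9 [ 0.53222424 -0.02724283  0.08940285] [ 9.77019188e-04 -1.03825110e-02 -9.99945623e-01] -87.63126992972049 0.03307656998590896 [-5.01643701  2.3481506  16.13329398] [0.77319945 2.01039265 0.19933882]
cream mean abs diff 6.55
dropper mean abs diff 5.35
```

View pics/n1.png

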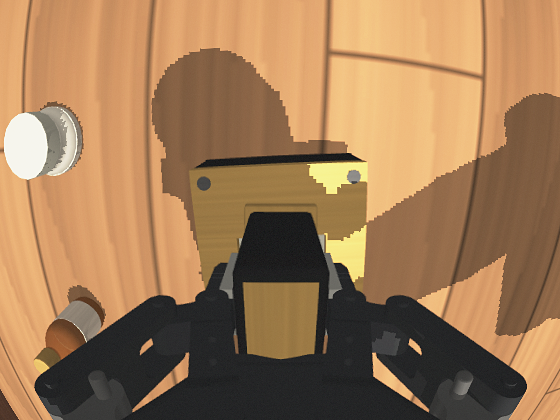

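View pics/n2.png

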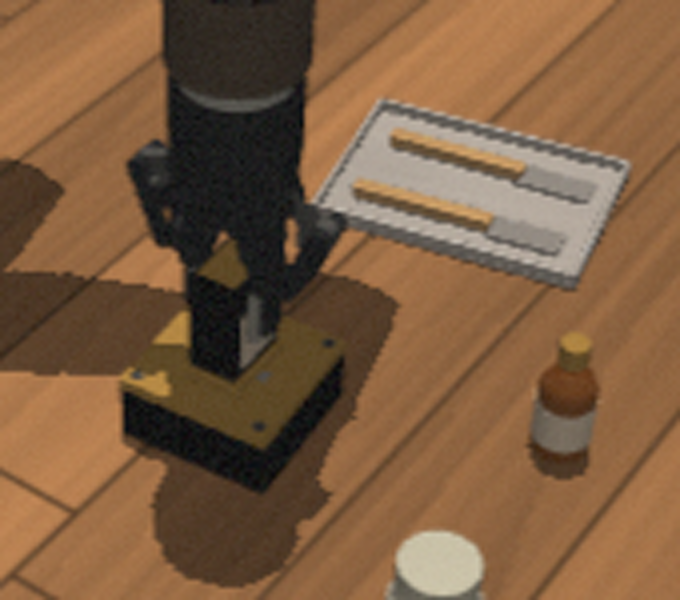

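View pics/n3.png

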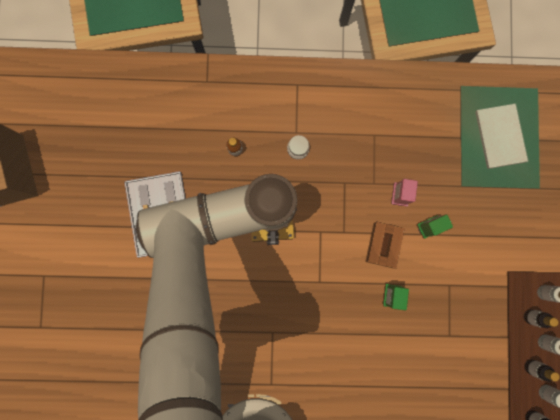

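In the last views:
- The canister stands upright on the plate and is square in the jaws, with the shoulder edge at (280,207) of the wrist view. The dock corner is now seen rotated by a quarter turn.
- Both spatulas lie parallel in the tray.
- The dropper (235,147) and the cream jar (298,147) show at the same top-view pixels as at the start.

I'm handing in the job while still holding the canister.

```bash
python3 -c "
from plant import bot,status
print(bot.sign_off()); s=status.state(); print(s['time_s'],s['eef_pos'],s['finger_gap'],s['wrist_force'])"
```

```text
the job is handed in; nothing more can be done
None
the job is handed in; nothing more can be done
```

The job is handed in at about 14 s of the 59 s, with the canister still gripped in the dock, pushed in and twisted. The hand-in gives no verdict, and the dock's joints can't be read, so these results come from tool pose, force and pictures.

**What I did:** I laid the spatula flat in the free half of the tray, parallel to the other one with its blade the same way, and let go. I then lifted the black canister from its holder, pushed it into the slot and turned it clockwise against the spring.

**Last checks:**
- **Pushed in:** the shoulder sat on the plate. Tool height stopped at 89.4 mm while the upward force rose to about 16 N.
- **Twist:** the tool turned about 93° (1.62 rad). Less the 0.1 rad of play, that puts the rotor near its 1.5 rad stop.
- **Upright and held:** tool tilt was about 0.01 rad. The jaws were 33 mm apart with the grip set to 100 N, and the canister was still square in them.
- **Bystanders:** the dropper bottle, cream jar and other spatula look unmoved in the final pictures. I did not re-measure their positions.

**What disagreed:**
- **Torque:** it read 0.53 N m at the end of the twist, then 0.2–0.27 N m while holding, close to the spring alone. The turn angle is therefore the firmer evidence of full twist.
- **Side load:** about 5 N sideways on the tool remained at the end.
- **Picture differences:** comparing before and after around the jar and dropper gave small brightness differences (5–7 counts). I put these down to noise or lighting.

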